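Check-weigh a tin of findings on the pan balance

TASK

Check the small round tin on the pan balance against its 300 g: stand the 200 g and the 100 g weight (the two larger of the three knob weights on the bench) upright on the balance's empty pan, so that the beam comes to rest level. Leave the tin lying in its own pan.

Things in the scene. Friction and masses are not known exactly. Their poses are not given: they have to be found in the camera images.
- weight_large: 200 g steel knob weight: a plain cylinder 32 mm across, 30 mm high, with a knob 15 mm across on top, 42 mm in all. Origin: centre of its underside; z up its axis. Starts upright on the bench (z = 0); grip the cylinder's sides. The largest of three weights of one shape.
- weight_medium: 100 g steel knob weight: a plain cylinder 25 mm across, 25 mm high, with a knob 15 mm across on top, 37 mm in all. Origin: centre of its underside; z up its axis. Starts upright on the bench (z = 0); grip the cylinder's sides. The middle one of three; the smallest (50 g, 20 mm across, 31 mm in all, not listed) is not needed.
- tin: full round aluminium tin, 66 mm across, 29 mm high, 300 g within 5 g, holding down the other pan. Origin: centre of its underside; z up. The pans are alike, round, aluminium, centres 170 mm apart, on a fixed grey base; nothing stands above them. A desk lamp's arm leans up to 0.66 m ahead of the robot and 0.1 m left, 0.4 m high: keep the wrist on the robot's side of it.
- weigh_pan (a point): centre of the upper face of the balance's empty pan: flat floor 100 mm across inside a rim 4 mm high. It lies 100 mm above the bench when level; at the start it is up at 110 mm and stays there until both weights are on. A linkage keeps it horizontal wherever the load stands. z up; x points away from the tin's pan. Both weights fit side by side, 22 mm either side of this point.
- beam (a joint): tilt of the beam, rad: 0 level; -0.12 (stop) tin's pan down, as at the start; +0.12 (stop) weighing pan down. A soft spring draws it level: it tilts about 0.03 rad for each 10 g of difference, and settles within a second.

How it is judged:
At the end, for the whole second after the job is handed in: Both larger weights stand upright (10 degrees) and still on the weighing pan, within 45 mm of its centre, feet within 10 mm of its floor; the tin lies flat (10 degrees) in its own pan, 140-200 mm from that centre, over 80 mm up; the beam rests within 0.045 rad of level (horizontal distance between each of weight_large, weight_medium and weigh_pan below 0.045 m and z of weight_large in the frame of weigh_pan between -0.01 and 0.01 m and angle between each of weight_large, weight_medium, tin's own z axis and vertical below 0.17 rad and linear speed of each of weight_large, weight_medium below 0.02 m/s and z of weight_medium in the frame of weigh_pan between -0.01 and 0.01 m and horizontal distance between tin and weigh_pan between 0.14 and 0.2 m and height (world z) of tin above 0.08 m and value of joint beam between -0.045 and 0.045 rad and velocity of joint beam between -0.05 and 0.05 rad/s); the robot touches nothing.
It also fails if it takes over 64 s, if anything falls off the work surface, if the arm or the gripper's body presses on something with over 40 N, if the wrist force passes 120 N, or if a joint passes its speed limit or range.

ROBOT

A 7-joint arm with a two-finger parallel gripper is mounted at the origin on the work surface; the furniture and walls round the work are solid. World frame = base frame: x ahead of the robot, y to its left, z up, the work surface at z = 0. Lengths are in m, angles in rad, forces in N, time in s.
With the tool pointing down it reaches from about 0.4 to 0.85 m from the base axis. Payload 10.4 kg.
Tool frame: the origin (TCP) lies on the centre line of the jaws, within the pads' length; the fingertips stand 22 mm ahead of it and the grasp point (between the pads) lies 3 mm ahead of it; z points along the fingers, y is the line along which they close (so a half turn about z gives the same grasp; the last joint's range is limited). The gripper opens to 87 mm and grips with 3 to 60 N. Pads are 19 mm wide; open, the fingers measure 117 mm over their backs; the gripper's body (75 mm by 190 mm) begins 51 mm behind the grasp point.
Start: joints at [1.268, 0.332, -0.065, 1.46, 0.022, 1.35, -0.088], TCP at [0.173, -0.601, 0.22] pointing down, gripper open.
Joint ranges: [-2.6, 2.6], [-0.5, 2.12], [-1.47, 1.34], [0.16, 2.42], [-1.27, 4.41], [0.06, 2.06], [-2.6, 2.6]. Speed limits (rad/s): [2.22, 2.22, 2.79, 2.79, 3.14, 3.14, 3.14].

INTERFACE

Orientations are given as a unit quaternion [x, y, z, w].
In Python, from bench import r gives the robot as it stands.
- The arm moves only by the tool shift_gripper, called as name([rows], argument=value, ...), one row to a line, values as JSON. Schema: {"type":"object","properties":{"deltas":{"type":"array","items":{"type":"object","properties":{"trans":{"type":"array","items":{"type":"number"},"minItems":3,"maxItems":3},"turn":{"type":"number"},"aperture":{"type":"number"}},"additionalProperties":false,"required":["aperture"]},"minItems":1,"maxItems":12},"clamp_n":{"type":"number"},"only":{"type":"string"},"quiet":{"type":"boolean"},"lines":{"type":"string"}},"required":["deltas"],"additionalProperties":false}. deltas is a list of rows, 1 to 12 of them, each an object with the fields trans (a list: dx, dy, dz in fractions of the full range, 1 being 0.4 m), turn (a turn about the tool's z in a scale on which 1.0 is 90 degrees), aperture (the finger opening in m); a field left out counts as zero (the opening has to be given); each row is the pose to reach, as a shift and turn from the pose commanded when the call began, along the tool's axes at that moment; what a row does not reach only later rows make up. A row lasts 1/10 s, in which the tool goes at most 0.05 m and 0.15 rad, less where a joint would pass 70% of its speed; a pose out of reach is approached as far as the arm can. The fingers move at their own pace and stop on an object; clamp_n is the grip in N (left out, the last holds). Time passes only in rows, so rows that do not move let the fingers close. The tool returns the time, the measured TCP pose, the force, the opening and the grip force at its end. only (a regular expression) keeps the lines of the reply that match it, lines (a string "A,B") keeps lines A to B, and quiet returns only ok. Input that does not fit is refused with a message, and nothing moves.
- r.read_state(): the state, without advancing time (a new reading comes with each control period).
- r.camera(name): name is "side" or "top"; returns a dict with "img" (384x512x3 uint8, red, green, blue), "fx", "fy", "cx", "cy" (pixels), "pose" (4x4, takes a point from camera to world coordinates). Camera axes: x right, y down, z forward; pixel columns grow to the right and rows downward; lengths in m; the calibration is good to about 2 mm. A picture is of the moment at which its call begins. There is no depth.
- r.close_job(): hands the job in; it is judged then, once.
The state is a dict: "time": time; "joint_positions": joint angles; "joint_vel": joint speeds; "joint_torque": joint torques, N m; "ee_pos": TCP position; "eef_rot": TCP orientation; "ft_force": force on the tool from outside, world axes, zero at the start; "torque": the same for the moment, N m; "width": finger opening in m; "grip_force": force on a finger pad.
Only numpy, scipy, OpenCV 4.12 (cv2) and the standard library are available. Lean on these libraries where they do the work, as an engineer would, in place of code of your own. Each camera call takes 0.05 s, during which the arm holds its last target. There are 200 camera calls.

## Working session

There is one attempt and no reset: what is moved stays moved. The work goes in short steps, Python scripts to look and compute and a tool call to move; the robot and the scene stay as the last step left them, time stands still between calls to the robot, and variables do not carry over. Pictures are saved under pics/ and viewed, at most 14 in all, crops included, and the job is handed in when it is done.

```bash
ls; mkdir -p pics
```

Run:
```python
from bench import r
import cv2
for n in("top","side"):
    c=r.camera(n);cv2.imwrite(f"pics/{n}0.png",c["img"][:,:,::-1]);print(n,c["fx"],c["fy"],c["cx"],c["cy"],c["pose"])
s=r.read_state();print(s["time"],s["ee_pos"],s["eef_rot"],s["width"])
```

```text
bench.py
pics
top 456.7693045245084 456.7693045245084 252.55237968010286 192.98673608687767 [[-0.02028042 -0.99878941  0.04481535  0.44221747]
 [-0.99977647  0.02052758  0.0050616   0.03203393]
 [-0.00597542 -0.04470268 -0.99898246  1.37014671]
 [ 0.          0.          0.          1.        ]]
side 349.3798932619493 349.3798932619493 257.427104211993 195.5570350678544 [[ 0.92979666 -0.19331163  0.31322322  0.24041572]
 [-0.36789106 -0.46128862  0.80738403 -0.67011966]
 [-0.01159041 -0.865935   -0.50002224  0.52009257]
 [ 0.          0.          0.          1.        ]]
0.1 [ 0.1725188  -0.60037314  0.21886082] [ 9.90227326e-01  1.39461381e-01 -1.06350435e-04 -5.95883224e-04] 0.08694567071829995
```

View pics/top0.png

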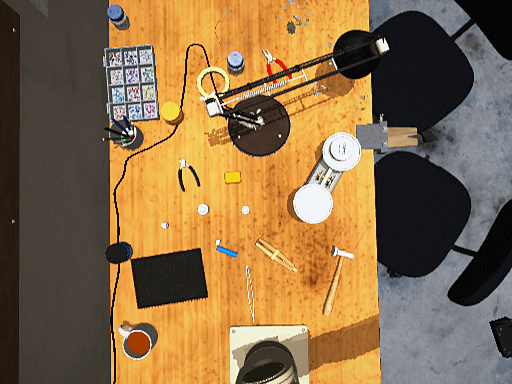

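View pics/side0.png

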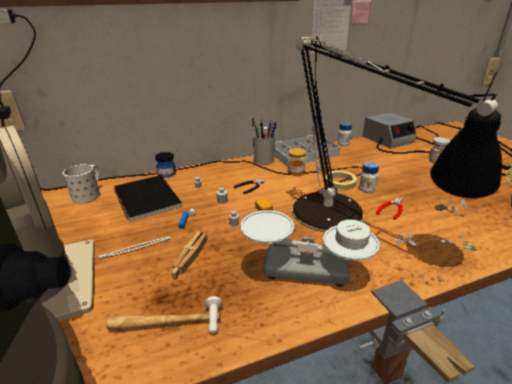

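The top view shows the weights near (203,210), (245,210) and (165,225, the smallest). The empty pan is near (313,203) and the tin's pan near (342,152). I'll enlarge both areas.

Run:
```python
import cv2,numpy as np
t=cv2.imread("pics/top0.png");s=cv2.imread("pics/side0.png")
a=cv2.resize(t[185:245,150:280],(780,360),interpolation=cv2.INTER_CUBIC)
b=cv2.resize(t[125:235,280:375][:, :],(380,440)[:2],interpolation=cv2.INTER_CUBIC)
c=cv2.resize(s[165:235,180:250],(400,400),interpolation=cv2.INTER_CUBIC)
o=np.zeros((600,800,3),np.uint8)
o[:240,:520]=cv2.resize(t[185:245,150:280],(520,240),interpolation=cv2.INTER_CUBIC)  # 4x
o[245:595,:350]=cv2.resize(s[165:235,180:250],(350,350),interpolation=cv2.INTER_CUBIC) # 5x
o[245:575,400:685]=cv2.resize(t[125:235,280:375],(285,330),interpolation=cv2.INTER_CUBIC) #3x
cv2.imwrite("pics/c0.png",o)
```

```text
(no output)
```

View pics/c0.png

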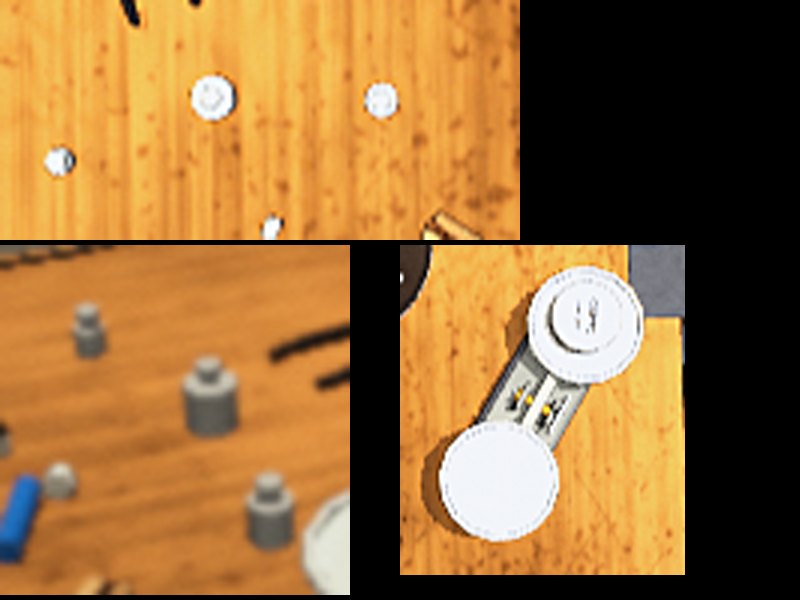

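The crops put the large weight's body at top (203.0,209.2) and the medium's at (245.0,209.8). The empty pan's rim centre is (312.6,203.4) and the tin pan's (341.5,151.5). In the side view the large weight's body is at (222,196), the medium's at (234,219) and the pan at (267,226).

Create h.py:
```python
from bench import r
import numpy as np
def ray(c,u,v,z):
    P=c["pose"];d=P[:3,:3]@np.array([(u-c["cx"])/c["fx"],(v-c["cy"])/c["fy"],1]);o=P[:3,3]
    return (o+d*(z-o[2])/d[2]).round(4)
def tool(p):  # shift to world TCP point p, tool axes
    from scipy.spatial.transform import Rotation as R
    s=r.read_state();return R.from_quat(s["eef_rot"]).inv().apply(np.array(p)-s["ee_pos"]).round(4)
```

Run:
```python
from h import *
t=r.camera("top");s=r.camera("side")
for n,a,za,b,zb in(("L",(203,209.2),.03,(222,196),.015),("M",(245,209.8),.025,(234,219),.0125),("pan",(312.6,203.4),.113,(267,226.5),.113),("tinpan",(341.5,151.5),.093,(350,242),.093)):
    print(n,ray(t,*a,za),ray(s,*b,zb))
print(tool([0.4,0.1,.2]),r.read_state()["joint_positions"])
```

```text
L [0.4577 0.1852 0.03  ] [0.4614 0.1827 0.015 ]
M [0.4535 0.0621 0.025 ] [0.4571 0.0595 0.0125]
pan [ 0.4666 -0.1261  0.113 ] [ 0.4673 -0.1364  0.113 ]
tinpan [ 0.6109 -0.2135  0.093 ] [ 0.6093 -0.222   0.093 ]
[ 0.4121 -0.6104  0.0196] [ 1.26840296  0.33260632 -0.06468913  1.46056128  0.02157314  1.34990354
 -0.08849723]
```

Units first: shifts go in shares of 0.4 m and turns go in shares of 90 degrees. So 0.33 m is 0.825, -0.27 m is -0.675.

shift_gripper([
  {"trans":[0.825,-0.675,0],"aperture":0.087},
  {"trans":[0.825,-0.675,0],"aperture":0.087},
  {"trans":[0.825,-0.675,0],"aperture":0.087},
  {"trans":[0.825,-0.675,0],"aperture":0.087},
  {"trans":[0.825,-0.675,0],"aperture":0.087},
  {"trans":[0.825,-0.675,0],"aperture":0.087},
  {"trans":[0.825,-0.675,0],"aperture":0.087},
  {"trans":[0.825,-0.675,0],"aperture":0.087},
  {"trans":[0.825,-0.675,0],"aperture":0.087},
], clamp_n=20)

```text
time: 1.1
ee_pos: [0.4174, -0.2459, 0.2198]
eef_rot: [0.99, 0.142, 0.0, -0.0]
ft_force: [-0.4, -0.9, -0.6]
width: 0.0869
grip_force: 0.0
```

```bash
python3 -c "from h import *;print(tool([.459,.184,.12]))"
```

```text
[ 0.1605 -0.401   0.1   ]
```

To row units: -0.4 m is -1, 0.16 m is 0.4.

shift_gripper([
  {"trans":[0.4,-1,0.25],"aperture":0.087},
  {"trans":[0.4,-1,0.25],"aperture":0.087},
  {"trans":[0.4,-1,0.25],"aperture":0.087},
  {"trans":[0.4,-1,0.25],"aperture":0.087},
  {"trans":[0.4,-1,0.25],"aperture":0.087},
  {"trans":[0.4,-1,0.25],"aperture":0.087},
  {"trans":[0.4,-1,0.25],"aperture":0.087},
  {"trans":[0.4,-1,0.25],"aperture":0.087},
  {"trans":[0.4,-1,0.25],"aperture":0.087},
  {"trans":[0.4,-1,0.25],"aperture":0.087},
  {"trans":[0.4,-1,0.25],"aperture":0.087},
])

```text
time: 2.2
ee_pos: [0.458, 0.1793, 0.1191]
eef_rot: [0.99, 0.141, -0.001, -0.0]
ft_force: [0.6, -0.6, -0.3]
width: 0.0868
grip_force: 0.0
```

```bash
python3 -c "
from h import *;import cv2
print(tool([.459,.184,.03]))
s=r.camera('side');cv2.imwrite('pics/s1.png',cv2.resize(s['img'][90:290,110:360,::-1],(750,600),interpolation=2))"
```

```text
[ 0.0023 -0.0042  0.0891]
```

View pics/s1.png

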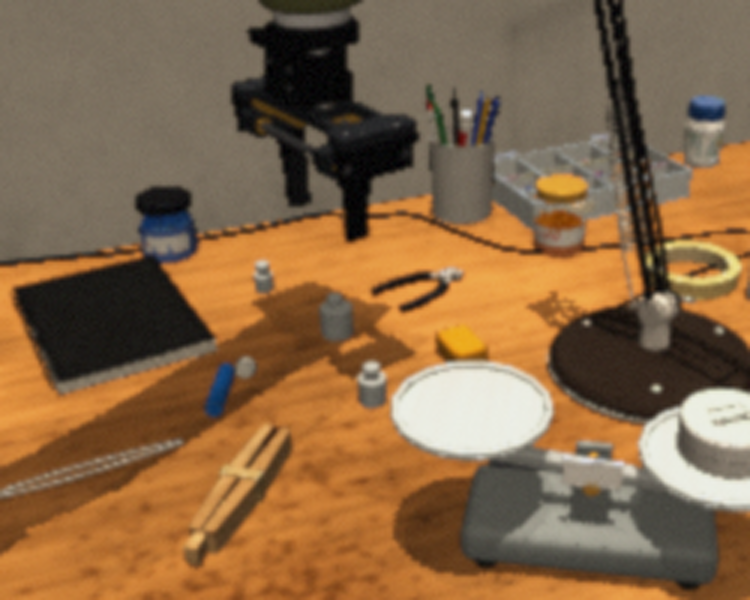

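The gripper straddles the large weight, which sits at (337,315) in this crop with nothing in the way. Next I'll descend and close.

To row units: 0.088 m is 0.22, 0.086 m is 0.215.

shift_gripper([
  {"trans":[0,0,0.075],"aperture":0.087},
  {"trans":[0,0,0.15],"aperture":0.087},
  {"trans":[0,0,0.1875],"aperture":0.087},
  {"trans":[0,0,0.205],"aperture":0.087},
  {"trans":[0,0,0.215],"aperture":0.087},
  {"trans":[0,0,0.22],"aperture":0.087},
  {"trans":[0,0,0.22],"aperture":0.087},
])

```text
time: 2.95
ee_pos: [0.4591, 0.1786, 0.0322]
eef_rot: [0.99, 0.139, 0.001, 0.0]
ft_force: [-0.3, -0.4, -0.1]
width: 0.0873
grip_force: 0.0
```

```bash
python3 -c "from h import *;print(tool([.459,.184,.03]))"
```

```text
[ 0.0014 -0.0052  0.0022]
```

To row units: -0.004 m is -0.01, 0.002 m is 0.005.

shift_gripper([
  {"trans":[0.0025,-0.01,0.005],"aperture":0.087},
  {"trans":[0.0025,-0.01,0.005],"aperture":0.02},
  {"trans":[0.0025,-0.01,0.005],"aperture":0.02},
  {"trans":[0.0025,-0.01,0.005],"aperture":0.02},
  {"trans":[0.0025,-0.01,0.005],"aperture":0.02},
  {"trans":[0.0025,-0.01,0.005],"aperture":0.02},
  {"trans":[0.0025,-0.01,0.005],"aperture":0.02},
  {"trans":[0.0025,-0.01,0.005],"aperture":0.02},
  {"trans":[0.0025,-0.01,0.005],"aperture":0.02},
  {"trans":[0.0025,-0.01,0.005],"aperture":0.02},
], clamp_n=20)

```text
time: 3.95
ee_pos: [0.4584, 0.1827, 0.0295]
eef_rot: [0.99, 0.139, 0.0, 0.0]
ft_force: [0.3, -0.8, 0.8]
width: 0.0244
grip_force: 0.0
```

shift_gripper([
  {"aperture":0.02},
  {"aperture":0.02},
])

```text
time: 4.15
ee_pos: [0.4584, 0.1826, 0.0295]
eef_rot: [0.99, 0.139, 0.0, 0.0]
ft_force: [0.2, 1.0, 1.1]
width: 0.0202
grip_force: 0.0
```

```bash
python3 -c "
from h import *;import cv2
s=r.camera('side')['img'][140:220,170:290];t=r.camera('top')['img'][170:250,150:270]
import numpy as np
cv2.imwrite('pics/s2.png',cv2.resize(np.hstack([s,t])[:,:,::-1],(800,266),interpolation=2))"
```

```text
(no output)
```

View pics/s2.png

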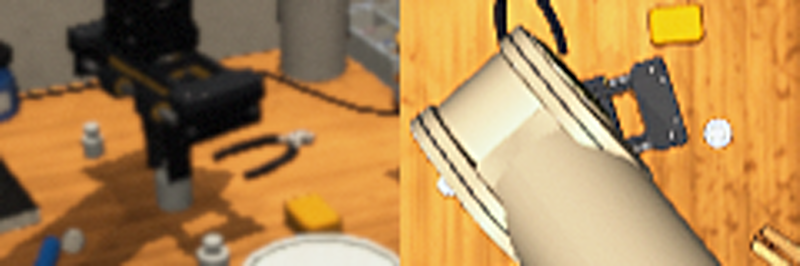

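```bash
python3 -c "
from h import *;import cv2
for n in('side','top'):
  c=r.camera(n);P=np.linalg.inv(c['pose'])
  for p in([.4584,.1826,.0075],[.4584,.1826,.0295],[.4584,.1826,.03],[.4584,.1826,0]):
    q=P@np.array(p+[1]);print(n,p,c['fx']*q[0]/q[2]+c['cx'],c['fy']*q[1]/q[2]+c['cy'])
  if n=='side':
    cv2.imwrite('pics/s3.png',cv2.resize(c['img'][165:215,195:255,::-1],(720,600),interpolation=2))"
```

```text
side [0.4584, 0.1826, 0.0075] 221.18549695430747 198.4481635138974
side [0.4584, 0.1826, 0.0295] 220.698734824114 191.83768013291052
side [0.4584, 0.1826, 0.03] 220.68754781118287 191.685754667725
side [0.4584, 0.1826, 0] 221.34903130288296 200.66904518570968
top [0.4584, 0.1826, 0.0075] 204.71571325138382 209.02247099328872
top [0.4584, 0.1826, 0.0295] 203.8867996583315 208.95028358120322
top [0.4584, 0.1826, 0.03] 203.8676447730848 208.94861544400973
top [0.4584, 0.1826, 0] 204.99221984463765 209.04655106093253
```

View pics/s3.png

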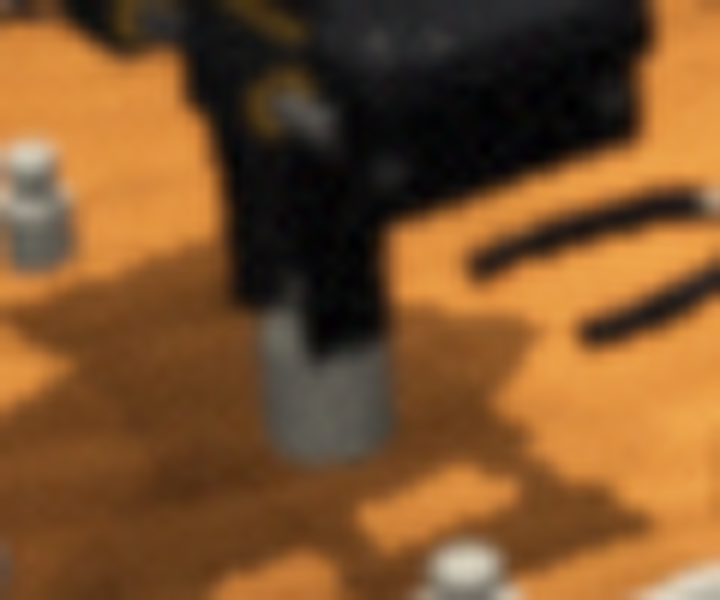

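The fingertips (crop y≈330, side v≈192–194) surround only the knob. They sit about 20 mm higher than the stated tool geometry predicts, and the first approach picture showed the same offset. I'll open, lower in steps while watching the force, and check again.

To row units: 0.01 m is 0.025, 0.008 m is 0.02.

shift_gripper([
  {"aperture":0.06},
  {"aperture":0.06},
  {"aperture":0.06},
  {"aperture":0.06},
  {"aperture":0.06},
  {"aperture":0.06},
  {"trans":[0,0,0.01],"aperture":0.06},
  {"trans":[0,0,0.02],"aperture":0.06},
  {"trans":[0,0,0.025],"aperture":0.06},
  {"trans":[0,0,0.025],"aperture":0.06},
])

```text
time: 5.35
ee_pos: [0.4581, 0.1826, 0.019]
eef_rot: [0.99, 0.139, -0.0, 0.0]
ft_force: [-0.5, -0.4, -0.2]
width: 0.0596
grip_force: 0.0
```

shift_gripper([
  {"trans":[0,0,0.0075],"aperture":0.06},
  {"trans":[0,0,0.015],"aperture":0.06},
  {"trans":[0,0,0.02],"aperture":0.06},
  {"trans":[0,0,0.02],"aperture":0.06},
])

```text
time: 5.75
ee_pos: [0.4582, 0.1826, 0.0112]
eef_rot: [0.99, 0.139, -0.0, 0.0]
ft_force: [0.3, -0.9, 0.0]
width: 0.0602
grip_force: 0.0
```

```bash
python3 -c "
from h import *;import cv2
c=r.camera('side');cv2.imwrite('pics/s4.png',cv2.resize(c['img'][165:215,195:255,::-1],(720,600),interpolation=2))"
```

```text
(no output)
```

View pics/s4.png

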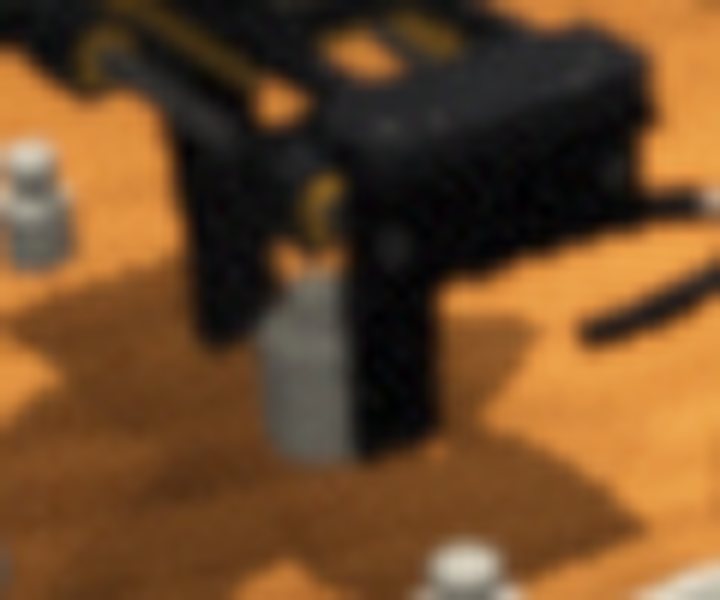

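The pads now straddle the cylinder. The front tip is at crop (400,455), roughly 8–10 mm above the bench. I'll grip here.

shift_gripper([
  {"aperture":0.02},
  {"aperture":0.02},
  {"aperture":0.02},
  {"aperture":0.02},
  {"aperture":0.02},
  {"aperture":0.02},
], clamp_n=20)

```text
time: 6.4
ee_pos: [0.4585, 0.1827, 0.0116]
eef_rot: [0.99, 0.139, 0.0, 0.0]
ft_force: [0.6, -0.4, 0.5]
width: 0.0314
grip_force: 20.0
```

shift_gripper([
  {"trans":[0,0,-0.05],"aperture":0.02},
  {"trans":[0,0,-0.125],"aperture":0.02},
  {"trans":[0,0,-0.225],"aperture":0.02},
  {"trans":[0,0,-0.35],"aperture":0.02},
  {"trans":[0,0,-0.425],"aperture":0.02},
  {"trans":[0,0,-0.425],"aperture":0.02},
])

```text
time: 7.0
ee_pos: [0.4603, 0.1836, 0.1856]
eef_rot: [0.99, 0.139, 0.003, -0.0]
ft_force: [0.1, -0.2, -2.5]
width: 0.0313
grip_force: 20.0
```

```bash
python3 -c "from h import *;print(tool([.446,-.135,.16]))"
```

```text
[-0.1019  0.3023  0.0251]
```

To row units: 0.302 m is 0.755, -0.102 m is -0.255.

shift_gripper([
  {"trans":[-0.255,0.755,0.0625],"aperture":0.02},
  {"trans":[-0.255,0.755,0.0625],"aperture":0.02},
  {"trans":[-0.255,0.755,0.0625],"aperture":0.02},
  {"trans":[-0.255,0.755,0.0625],"aperture":0.02},
  {"trans":[-0.255,0.755,0.0625],"aperture":0.02},
  {"trans":[-0.255,0.755,0.0625],"aperture":0.02},
  {"trans":[-0.255,0.755,0.0625],"aperture":0.02},
  {"trans":[-0.255,0.755,0.0625],"aperture":0.02},
  {"trans":[-0.255,0.755,0.0625],"aperture":0.02},
  {"trans":[-0.255,0.755,0.0625],"aperture":0.02},
])

```text
time: 8.0
ee_pos: [0.4437, -0.1344, 0.1561]
eef_rot: [0.99, 0.14, -0.0, -0.0]
ft_force: [-0.4, 0.3, -2.6]
width: 0.0314
grip_force: 20.0
```

```bash
python3 -c "
from h import *;import cv2
print(tool([.446,-.135,.1235]))
c=r.camera('side');a=cv2.resize(c['img'][170:260,220:340,::-1],(800,600),interpolation=2)
cv2.imwrite('pics/s5.png',a)"
```

```text
[0.002  0.0013 0.0326]
```

View pics/s5.png

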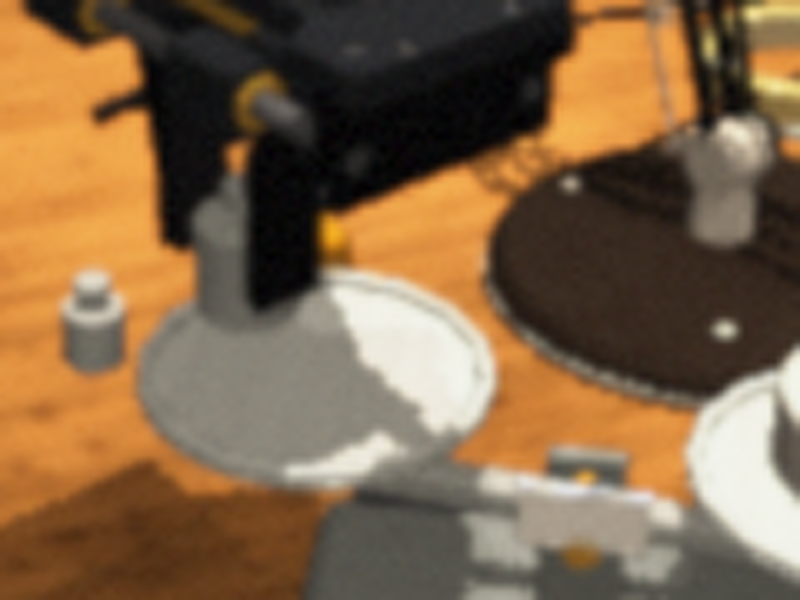

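The large weight hangs over the left half of the pan, with its foot at crop (238,318) and the pan centre near (318,370). That matches the planned placing point, so I'll lower it.

To row units: 0.032 m is 0.08, 0.03 m is 0.075.

shift_gripper([
  {"trans":[0.005,0.0025,0.025],"aperture":0.02},
  {"trans":[0.005,0.0025,0.05],"aperture":0.02},
  {"trans":[0.005,0.0025,0.065],"aperture":0.02},
  {"trans":[0.005,0.0025,0.075],"aperture":0.02},
  {"trans":[0.005,0.0025,0.08],"aperture":0.02},
  {"trans":[0.005,0.0025,0.08],"aperture":0.02},
])

```text
time: 8.65
ee_pos: [0.4459, -0.1361, 0.1243]
eef_rot: [0.99, 0.139, -0.0, -0.0]
ft_force: [-0.7, 0.3, -1.6]
width: 0.0312
grip_force: 20.0
```

shift_gripper([
  {"trans":[0,0,0.0025],"aperture":0.02},
  {"trans":[0,0,0.005],"aperture":0.02},
  {"trans":[0,0,0.005],"aperture":0.02},
])

```text
time: 8.95
ee_pos: [0.446, -0.1362, 0.1226]
eef_rot: [0.99, 0.139, 0.0, 0.0]
ft_force: [0.3, -0.2, -2.0]
width: 0.0315
grip_force: 20.0
```

To row units: 0.002 m is 0.005, 0.001 m is 0.0025.

shift_gripper([
  {"trans":[0,0,0.0025],"aperture":0.02},
  {"trans":[0,0,0.005],"aperture":0.02},
  {"trans":[0,0,0.005],"aperture":0.02},
])

```text
time: 9.25
ee_pos: [0.446, -0.1362, 0.1206]
eef_rot: [0.99, 0.139, 0.0, 0.0]
ft_force: [-0.7, -0.2, 0.9]
width: 0.0313
grip_force: 20.0
```

Contact: the weight is now carried by the pan. I'll release and rise.

To row units: -0.08 m is -0.2, -0.06 m is -0.15.

shift_gripper([
  {"trans":[0,0,-0.0025],"aperture":0.05},
  {"trans":[0,0,-0.0025],"aperture":0.05},
  {"trans":[0,0,-0.0025],"aperture":0.05},
  {"trans":[0,0,-0.0025],"aperture":0.05},
  {"trans":[0,0,-0.025],"aperture":0.05},
  {"trans":[0,0,-0.075],"aperture":0.05},
  {"trans":[0,0,-0.15],"aperture":0.06},
  {"trans":[0,0,-0.2],"aperture":0.06},
  {"trans":[0,0,-0.2],"aperture":0.06},
])

```text
time: 10.15
ee_pos: [0.4476, -0.1365, 0.2039]
eef_rot: [0.99, 0.139, 0.002, 0.001]
ft_force: [0.7, -0.2, -0.5]
width: 0.059
grip_force: 0.0
```

```bash
python3 -c "from h import *;print(tool([.455,.061,.12]))"
```

```text
[ 0.0614 -0.188   0.0835]
```

To row units: -0.187 m is -0.4675, 0.06 m is 0.15.

shift_gripper([
  {"trans":[0.15,-0.4675,0],"aperture":0.06},
  {"trans":[0.15,-0.4675,0],"aperture":0.06},
  {"trans":[0.15,-0.4675,0.05],"aperture":0.06},
  {"trans":[0.15,-0.4675,0.15],"aperture":0.06},
  {"trans":[0.15,-0.4675,0.25],"aperture":0.06},
  {"trans":[0.15,-0.4675,0.325],"aperture":0.06},
  {"trans":[0.15,-0.4675,0.35],"aperture":0.06},
  {"trans":[0.15,-0.4675,0.35],"aperture":0.06},
])

```text
time: 10.95
ee_pos: [0.451, 0.0599, 0.0597]
eef_rot: [0.99, 0.139, -0.001, -0.0]
ft_force: [0.5, -0.7, 0.7]
width: 0.0603
grip_force: 0.0
```

```bash
python3 -c "
from h import *;import cv2
print(tool([.455,.061,.01]))
c=r.camera('side');a=cv2.resize(c['img'][170:260,200:320,::-1],(800,600),interpolation=2)
cv2.imwrite('pics/s6.png',a)"
```

```text
[0.0042 0.0001 0.0497]
```

View pics/s6.png

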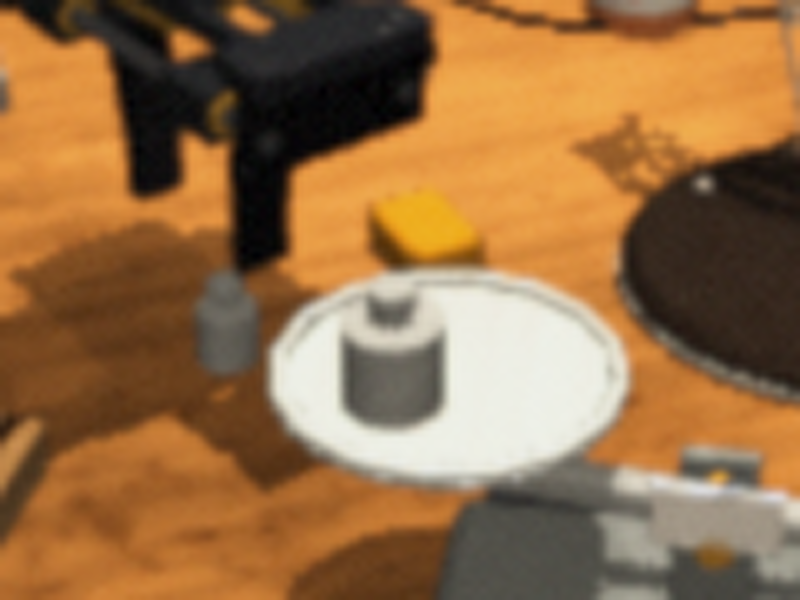

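The large weight stands upright on the pan with its foot near crop (393,403), about 22 mm from the centre. The medium weight at (228,325) is clear below the jaws, so I'll descend and grip it.

To row units: 0.05 m is 0.125, 0.049 m is 0.1225.

shift_gripper([
  {"trans":[0.01,0,0.025],"aperture":0.06},
  {"trans":[0.01,0,0.0625],"aperture":0.06},
  {"trans":[0.01,0,0.095],"aperture":0.06},
  {"trans":[0.01,0,0.1125],"aperture":0.06},
  {"trans":[0.01,0,0.1225],"aperture":0.06},
  {"trans":[0.01,0,0.125],"aperture":0.06},
  {"trans":[0.01,0,0.125],"aperture":0.06},
])

```text
time: 11.7
ee_pos: [0.4559, 0.0613, 0.0106]
eef_rot: [0.99, 0.14, 0.0, 0.0]
ft_force: [0.2, -0.5, 0.7]
width: 0.0597
grip_force: 0.0
```

shift_gripper([
  {"aperture":0.015},
  {"aperture":0.015},
  {"aperture":0.015},
  {"aperture":0.015},
  {"aperture":0.015},
  {"aperture":0.015},
], clamp_n=20)

```text
time: 12.3
ee_pos: [0.4559, 0.0612, 0.0106]
eef_rot: [0.99, 0.139, 0.0, 0.0]
ft_force: [-0.4, -0.1, 0.7]
width: 0.0243
grip_force: 20.0
```

To row units: -0.19 m is -0.475, -0.16 m is -0.4.

shift_gripper([
  {"trans":[0,0,-0.075],"aperture":0.015},
  {"trans":[0,0,-0.175],"aperture":0.015},
  {"trans":[0,0,-0.3],"aperture":0.015},
  {"trans":[0,0,-0.4],"aperture":0.015},
  {"trans":[0,0,-0.475],"aperture":0.015},
  {"trans":[0,0,-0.475],"aperture":0.015},
  {"trans":[0,0,-0.475],"aperture":0.015},
])

```text
time: 13.0
ee_pos: [0.4558, 0.0611, 0.2005]
eef_rot: [0.99, 0.139, 0.0, 0.0]
ft_force: [0.1, -0.7, -1.6]
width: 0.024
grip_force: 20.0
```

```bash
python3 -c "from h import *;print(tool([.488,-.124,.2]))"
```

```text
[-0.0202  0.1868  0.0006]
```

To row units: 0.187 m is 0.4675, 0.18 m is 0.45.

shift_gripper([
  {"trans":[-0.05,0.125,0],"aperture":0.015},
  {"trans":[-0.05,0.25,0],"aperture":0.015},
  {"trans":[-0.05,0.375,0],"aperture":0.015},
  {"trans":[-0.05,0.45,0],"aperture":0.015},
  {"trans":[-0.05,0.4675,0],"aperture":0.015},
  {"trans":[-0.05,0.4675,0],"aperture":0.015},
  {"trans":[-0.05,0.4675,0],"aperture":0.015},
])

```text
time: 13.7
ee_pos: [0.4877, -0.1224, 0.1995]
eef_rot: [0.99, 0.14, -0.001, -0.001]
ft_force: [-0.8, 0.6, -0.3]
width: 0.0243
grip_force: 20.0
```

shift_gripper([
  {"trans":[0,0,0.075],"aperture":0.015},
  {"trans":[0,0,0.125],"aperture":0.015},
  {"trans":[0,0,0.15],"aperture":0.015},
  {"trans":[0,0,0.15],"aperture":0.015},
])

```text
time: 14.1
ee_pos: [0.4874, -0.1227, 0.1395]
eef_rot: [0.99, 0.14, -0.001, -0.0]
ft_force: [0.1, -0.9, -0.5]
width: 0.0242
grip_force: 20.0
```

```bash
python3 -c "
from h import *;import cv2
print(tool([.488,-.124,.1206]))
c=r.camera('side');a=cv2.resize(c['img'][170:260,220:340,::-1],(800,600),interpolation=2)
cv2.imwrite('pics/s7.png',a)"
```

```text
[0.0002 0.0014 0.0189]
```

View pics/s7.png

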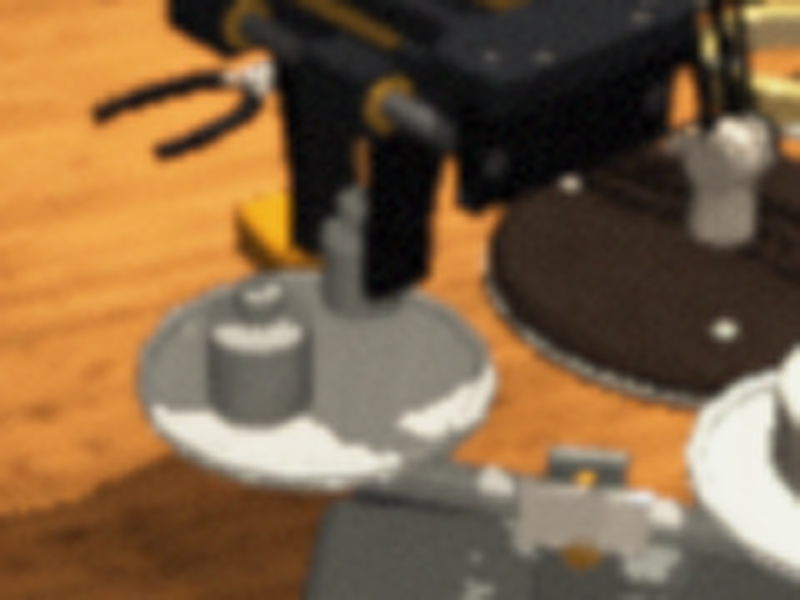

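The medium weight hangs on the far side of the pan, foot near crop (350,310), clear of the large one. I'll lower it until the pan carries it.

To row units: 0.019 m is 0.0475, 0.017 m is 0.0425.

shift_gripper([
  {"trans":[0,0.0025,0.02],"aperture":0.015},
  {"trans":[0,0.0025,0.035],"aperture":0.015},
  {"trans":[0,0.0025,0.0425],"aperture":0.015},
  {"trans":[0,0.0025,0.0475],"aperture":0.015},
  {"trans":[0,0.0025,0.0475],"aperture":0.015},
])

```text
time: 14.65
ee_pos: [0.4884, -0.125, 0.1214]
eef_rot: [0.99, 0.139, -0.0, -0.0]
ft_force: [-0.9, 1.0, -0.4]
width: 0.0243
grip_force: 20.0
```

shift_gripper([
  {"trans":[0,0,0.0025],"aperture":0.015},
  {"trans":[0,0,0.005],"aperture":0.015},
  {"trans":[0,0,0.0075],"aperture":0.015},
  {"trans":[0,0,0.01],"aperture":0.015},
  {"trans":[0,0,0.0125],"aperture":0.015},
  {"trans":[0,0,0.0125],"aperture":0.015},
  {"trans":[0,0,0.0125],"aperture":0.015},
])

```text
time: 15.35
ee_pos: [0.4885, -0.125, 0.1166]
eef_rot: [0.99, 0.139, 0.0, 0.0]
ft_force: [-1.1, 0.3, -1.6]
width: 0.0244
grip_force: 20.0
```

To row units: 0.005 m is 0.0125, 0.001 m is 0.0025.

shift_gripper([
  {"trans":[0,0,0.0025],"aperture":0.015},
  {"trans":[0,0,0.005],"aperture":0.015},
  {"trans":[0,0,0.0075],"aperture":0.015},
  {"trans":[0,0,0.01],"aperture":0.015},
  {"trans":[0,0,0.0125],"aperture":0.015},
  {"trans":[0,0,0.0125],"aperture":0.015},
  {"trans":[0,0,0.0125],"aperture":0.015},
])

```text
time: 16.05
ee_pos: [0.4885, -0.125, 0.1116]
eef_rot: [0.99, 0.139, -0.0, 0.0]
ft_force: [-0.1, 1.0, -0.1]
width: 0.0238
grip_force: 20.0
```

```bash
python3 -c "
from h import *;import cv2
c=r.camera('side');a=cv2.resize(c['img'][170:260,220:340,::-1],(800,600),interpolation=2)
cv2.imwrite('pics/s8.png',a)"
```

```text
(no output)
```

View pics/s8.png

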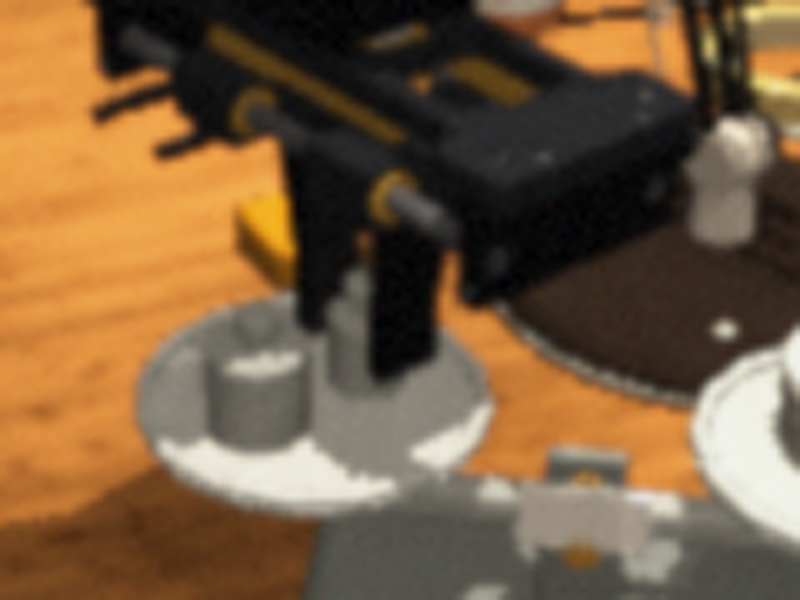

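The pan has followed down to about level. Both weights are upright on it, at (258,410) and (350,350). I'll release and rise.

To row units: -0.12 m is -0.3, -0.09 m is -0.225.

shift_gripper([
  {"aperture":0.045},
  {"aperture":0.045},
  {"aperture":0.045},
  {"aperture":0.045},
  {"trans":[0,0,-0.0125],"aperture":0.045},
  {"trans":[0,0,-0.05],"aperture":0.045},
  {"trans":[0,0,-0.125],"aperture":0.045},
  {"trans":[0,0,-0.225],"aperture":0.045},
  {"trans":[0,0,-0.3],"aperture":0.045},
  {"trans":[0,0,-0.3],"aperture":0.045},
  {"trans":[0,0,-0.3],"aperture":0.045},
  {"trans":[0,0,-0.3],"aperture":0.045},
])

```text
time: 17.3
ee_pos: [0.488, -0.1249, 0.2306]
eef_rot: [0.99, 0.139, -0.001, -0.0]
ft_force: [-0.7, 0.5, 0.3]
width: 0.0449
grip_force: 0.0
```

shift_gripper([
  {"trans":[0,0,-0.3],"aperture":0.045},
  {"trans":[0,0,-0.3],"aperture":0.045},
  {"trans":[0,0,-0.3],"aperture":0.045},
  {"trans":[0,0,-0.3],"aperture":0.045},
  {"trans":[0,0,-0.3],"aperture":0.045},
  {"trans":[0,0,-0.3],"aperture":0.045},
  {"trans":[0,0,-0.3],"aperture":0.045},
  {"trans":[0,0,-0.3],"aperture":0.045},
  {"trans":[0,0,-0.3],"aperture":0.045},
  {"trans":[0,0,-0.3],"aperture":0.045},
  {"trans":[0,0,-0.3],"aperture":0.045},
  {"trans":[0,0,-0.3],"aperture":0.045},
])

```text
time: 18.5
ee_pos: [0.4885, -0.125, 0.3516]
eef_rot: [0.99, 0.139, 0.0, 0.0]
ft_force: [-0.5, -0.2, 0.5]
width: 0.0454
grip_force: 0.0
```

```bash
python3 -c "
from h import *;import cv2
c=r.camera('side');a=cv2.resize(c['img'][190:289,240:392,::-1],(800,520),interpolation=2)
cv2.imwrite('pics/s9.png',a)"
```

```text
(no output)
```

View pics/s9.png

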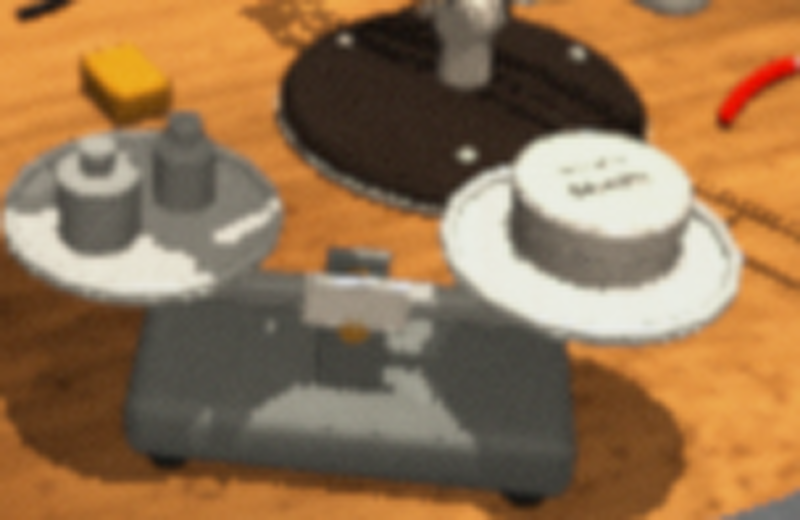

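Both weights stand upright on the left pan, with feet near (100,240) and (185,205). The tin lies flat in its own pan, the beam is near level and the arm is clear, so I'll hand in.

```bash
python3 -c "from bench import r;print(r.close_job())"
```

```text
the job is handed in; nothing more can be done
None
```

I handed the job in at about 18.5 s of the 64 s: the last picture shows both weights upright on the weighing pan, the tin flat in its own pan, the beam looking level (judged by eye) and the arm clear. No verdict came back.

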